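# Clamp a glued knife handle with the jig's draw latch

### The arm

A 7-joint arm with a two-finger parallel gripper is mounted at the origin on the work surface. World frame = base frame: x ahead of the robot, y to its left, z up, the work surface at z = 0. Lengths are in mm, angles in rad, forces in N, time in s.
With the tool pointing down it reaches from about 400 to 875 mm from the base axis. Payload 4.4 kg.
Tool frame: the origin (TCP) lies midway between the tips of the shut fingers; the grasp point (between the pads) lies 19 mm behind it (ctrl.pinch_z is the distance from the TCP to the grasp point, in mm); z points along the fingers, y is the line along which they close (so a half turn about z gives the same grasp; the last joint's range is limited). The gripper opens to 85 mm and grips with 20 to 120 N. Pads are 22 mm wide; open, the fingers measure 114 mm over their backs; the gripper's body (76 mm by 85 mm) begins 54 mm behind the grasp point. The pads swing forward as they close: fully open they stand 13 mm farther back than shut.
Start: joints at [-1.27, 0.628, 0.038, 1.517, -0.027, 0.996, -0.02], TCP at [233.087, 606.785, 231.313] pointing down, gripper open.
Joint ranges: [-3.06, 3.06], [-0.37, 2.12], [-1.25, 1.32], [0.18, 2.47], [-1.1, 4.24], [0.23, 1.98], [-2.94, 2.94]. Speed limits (rad/s): [2.57, 2.57, 3.14, 3.14, 3.14, 3.14, 3.14].

### API

Orientations are given as [roll, pitch, yaw] about the fixed x, y, z axes, in that order (R = Rz(yaw) Ry(pitch) Rx(roll)).
In Python, from cell import read_state, cams, order, ctrl gives the robot as it stands.
- The arm moves only by the tool move_arm, never from a script. Its argument "targets" is text: rows parted by semicolons, each of 7 numbers parted by spaces: the gripper's target within -1 to 1 (fully open at 1, half-way at 0, shut at -1), then the shift along the tool's x, y, z in cm, then the turn, a rotation vector about the tool's x, y, z in degrees. A call has 1 to 5 rows; each row shifts and turns the commanded pose from where the row before left it, along the tool's axes as they then stand; what a row does not reach is not made up. A row lasts 1/12 s, in which the tool goes at most 41.7 mm and 7.16 degrees, less where a joint would pass 70% of its speed; a pose out of reach is approached as far as the arm can. A call with a gripper value outside its range is refused whole. The fingers move at their own pace and stop on an object; the grip force is fixed at half the most. Time passes only in rows, so rows that do not move let the fingers close. It gives the time, the measured TCP pose, the force, the opening and the grip force at its end, in the units of the state.
- read_state(): the state, without advancing time (a new reading comes with each control period).
- cams.get_image(name): name is "scene" or "top" or "wrist"; returns a dict with "color" (400x640x3 uint8, red, green, blue), "fovy" (degrees; the focal length in pixels is half the picture's height over the tangent of half this angle, whatever the lens; pixels are square), "cx", "cy" (the principal point, pixels), "rvec" (rotation vector, rad) and "tvec" (3), from world to camera coordinates, as OpenCV has them. Camera axes: x right, y down, z forward; pixel columns grow to the right and rows downward; lengths in mm; the calibration is good to about 2 mm. The wrist camera is an equidistant fisheye: a pixel r from the principal point sees the ray r / f radians off the axis. A picture is of the moment at which its call begins. There is no depth.
- order.finish_job(): hands the job in; it is judged then, once.
The state is a dict: "clock": time; "qpos": joint angles; "qd": joint speeds; "tau": joint torques, N m; "eef_pos": TCP position; "tool_rot": TCP orientation; "force": force on the tool from outside, world axes, zero at the start; "torque": the same for the moment, N m; "width": finger opening in mm; "gripper_force": force on a finger pad.
Only numpy, scipy, OpenCV 4.12 (cv2) and the standard library are available. Lean on these libraries where they do the work, as an engineer would, in place of code of your own. Each camera call takes 0.05 s, during which the arm holds its last target. There are 200 camera calls.

### The job

The knife-handle blank in the gluing jig is ready to be clamped. Hook the draw latch's wire bail over both keeper hooks on the sliding jaw, drawing it back under their noses, then push the lever over past centre and press it firmly home on its rubber stop, feeling for the stop and never straining the lever. Leave the jig clamped and the other things on the bench where they are.

Things in the scene. Friction and masses are not known exactly. Their poses are not given: they have to be found in the camera images.
- jig: Fixed wooden gluing jig, 320 x 130 mm, 70 mm high to the tops of its two blocks; origin on the bench under its middle. +x runs from the latch (steel lever and wire bail, on the long fixed block) to the keeper (on the sliding jaw), +y across, +z up. A pale knife-handle blank stands between block and jaw. All latch parts swing in the jig's upright x-z plane.
- lever_pivot (a point): Axle of the lever, along jig y, at jig (-23, 0, 92) mm. With the bail hooked, turning the lever meets growing resistance, up to about 7 N at the handle's end; dead centre is at about 1.31 rad, then the handle comes to lie on the rubber stop somewhere between 1.40 and 1.54 rad. Friction holds it short of the stop, so it has to be pressed all the way.
- lever (a joint): Lever angle (rad) about its pivot: 0 = handle upright, positive = leaning away from the keeper (to jig -x), 1.57 = flat. It is stiff (0.15 N m) and stays where it is left. The bail is hinged on it 30 mm from the pivot, 0.22 rad ahead of the handle (lever upright: 7 mm to jig -x of the pivot, 29 mm above it).
- handle: The lever's flat steel handle, 24 mm wide and 8 mm thick with a black rubber grip near its end; origin on the lever's axle; +z along the handle to its free end, 80 mm from the axle; +x is the normal of the face to push: it looks to the keeper when upright, and up when the lever is closed. Pushing it with more than 30 N strains it.
- bail_bar (a point): Middle of the bail's round cross bar, 9 mm thick, 80 mm long along jig y, on two wire arms 36 mm either side, 94 mm from the bail's hinge. Pinch its middle 40 mm from above, fingers closing along jig x, opened at most 35 mm (the upright handle is near, to jig -x). It starts raised, stays where it is left by friction, and turns along with the lever unless caught.
- keeper_seat (a point): Centre of the bar when it is hooked, 16 mm above the jaw's top; axes as the jig's. Two steel hooks stand 20 to 30 mm either side in y, free between them. Each has a post whose face is 4.5 mm to -x of this point, a nose from there to 2.6 mm on the +x side, 9 to 15 mm above, and a ledge 6.5 mm below.
- hook_entry (a point): Where the bar's centre goes down behind the noses: 11 mm to jig +x of the seat and 25 mm above it. From here: down 25 mm, then 11 mm back to -x under the noses until it meets the posts. Draw it back before letting go, else it lifts out as the lever turns. Carrying the bar turns the lever too, against its friction (about 6 N at the bar).
- jaw (a joint): Slide (m) of the wooden jaw that carries the keeper, towards the blank (jig -x): 0 = open, held there by a return spring of about 4000 N/m; about 0.007 when clamped.
- stop: Adjustable stop on the fixed block under the handle, 60 mm from the pivot to jig -x; origin at its foot on the block's top. Its 16 mm wide rubber head stands 20 to 27 mm above the foot, set differently each time and not measured: find it by feel as the handle comes slowly down on it; it gives less than 1 mm; a press of 10 to 15 N near the handle's end seats it.
- blank_a: Loose pale wood blank 140 x 34 x 26 mm lying beside the jig; leave it.
- blank_b: Loose brown wood blank 130 x 30 x 24 mm lying beside the jig; leave it.
- stone: Loose grey whetstone 200 x 70 x 30 mm; leave it.
- tin: Loose steel can, 66 mm wide, 100 mm high; leave it.
- mallet: Loose hammer with a wooden handle; leave it.
- driver: Loose screwdriver; leave it.
- carton: Loose cardboard box 110 x 70 x 45 mm; leave it.

How it is judged (in metres and radians):
On the way, in this order (a step that is already met when the one before it is completed fails the run):
1. the bail's bar is hooked under both keeper hooks, with the lever still open (x of bail_bar in the frame of keeper_seat between -0.005 and 0.005 m and z of bail_bar in the frame of keeper_seat between -0.01 and 0.006 m and value of joint lever below 1 rad), for 0.2 s.
2. the lever, past centre, is pressed on its rubber stop with more than 8 N (contact force between handle and stop above 8 N and value of joint lever above 1.36 rad and value of joint jaw above 0.005 m), for 0.1 s.
At the end, for the whole second after the job is handed in: The lever lies past centre (beyond 1.36 rad) in contact with its rubber stop and at rest, the bail's bar is under the keeper hooks (within 5 mm along and 6 mm above the seat), and the jaw is drawn in by more than 5 mm (value of joint lever above 1.36 rad and contact force between handle and stop above 0.1 N and value of joint jaw above 0.005 m and x of bail_bar in the frame of keeper_seat below 0.005 m and z of bail_bar in the frame of keeper_seat below 0.006 m and velocity of joint lever between -0.05 and 0.05 rad/s); the robot touches nothing.
It fails at once if the lever's handle is pushed with more than 30 N (contact force between the fingers and handle above 30 N).
It fails at once if a bystander is moved by more than 20 mm (distance of any of blank_a, blank_b, stone, tin, mallet, driver, carton from where it was at the start of the episode above 0.02 m).
It also fails if it takes over 50 s, if anything falls off the work surface, if the arm or the gripper's body presses on something with over 40 N, if the wrist force passes 120 N, or if a joint passes its speed limit or range.

## Working session

There is one attempt and no reset: what is moved stays moved. The work goes in short steps, Python scripts to look and compute and a tool call to move; the robot and the scene stay as the last step left them, time stands still between calls to the robot, and variables do not carry over. Pictures are saved under pics/ and viewed, at most 10 in all, crops included, and the job is handed in when it is done.

Besides the shell and the picture viewer there is one more tool, called after "Call:" as name(argument=value, ...) on one line, values as JSON. move_arm: Moves the arm, as the interface text tells. Its arguments: {"type":"object","properties":{"targets":{"type":"string"}},"required":["targets"]}

```bash
mkdir -p pics
cat > h.py <<'E'
import numpy as np, cv2, pickle
from cell import read_state, cams, order, ctrl
def snap(n,tag):
    d=cams.get_image(n); cv2.imwrite(f'pics/{tag}.png',d['color'][:,:,::-1]); pickle.dump(d,open(f'pics/{tag}.pkl','wb')); return d
def K(d):
    f=200/np.tan(np.radians(d['fovy'])/2); return np.array([[f,0,d['cx']],[0,f,d['cy']],[0,0,1.]])
def proj(d,P): return cv2.projectPoints(np.array(P,float).reshape(-1,1,3),np.array(d['rvec'],float),np.array(d['tvec'],float),K(d),None)[0].reshape(-1,2)
def ray(d,uv):
    R=cv2.Rodrigues(np.array(d['rvec'],float))[0]; o=-R.T@np.array(d['tvec'],float).ravel()
    v=R.T@np.linalg.inv(K(d))@np.array([uv[0],uv[1],1.]); return o,v/np.linalg.norm(v)
def onz(d,uv,z):
    o,v=ray(d,uv); return o+v*(z-o[2])/v[2]
def tri(*duv):
    A=np.zeros((3,3));b=np.zeros(3)
    for d,uv in duv:
        o,v=ray(d,uv);M=np.eye(3)-np.outer(v,v);A+=M;b+=M@o
    return np.linalg.solve(A,b)
E
python3 -c "
from h import *
for n in('scene','top'):
    d=snap(n,n+'0');print(n,d['fovy'],d['cx'],d['cy'],d['rvec'],d['tvec'])
print(read_state())"
```

```text
scene 54.75847568334339 317.6430970388086 200.12854468614196 [ 2.02587722  1.50875009 -0.56238233] [-140.84208965 -362.43629786 1377.08386911]
top 42.832280859029424 315.37162713920526 199.6716105265346 [ 2.14299088 -2.15670973  0.13517946] [  -1.53275953  583.93966104 1308.61412499]
{'clock': 0.1, 'qpos': array([-1.26982045,  0.62925288,  0.03846393,  1.51828943, -0.02701444,
        0.9963219 , -0.01994704]), 'qd': array([ 5.86608247e-05, -3.14300412e-03, -5.63766725e-04, -3.17777592e-03,
       -1.63730069e-03,  1.71112283e-04,  2.46323929e-03]), 'tau': array([ 2.69737633e-03, -5.64528823e+01,  1.23043790e+00, -1.93973494e+01,
        1.13145765e-02,  5.40077410e-03,  1.50117393e-05]), 'eef_pos': array([232.86571779, 606.23443556, 230.47504105]), 'tool_rot': array([-3.13983960e+00,  1.74715562e-05,  2.77484591e+00]), 'force': array([1.18391646, 0.75069167, 0.61778584]), 'torque': array([ 0.00262836, -0.00744612, -0.00425116]), 'gripper_force': 0.0, 'width': 85.56714731750762}
```

View pics/scene0.png

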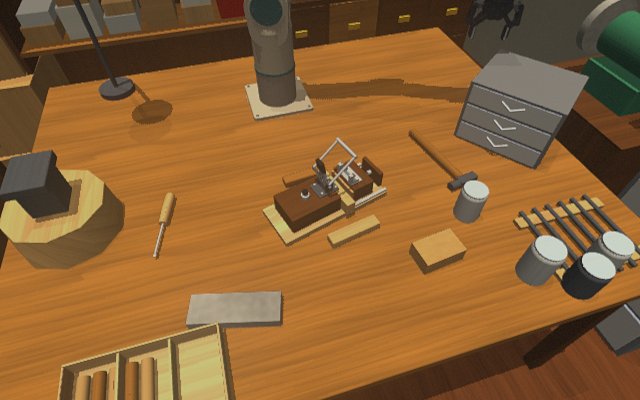

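View pics/top0.png

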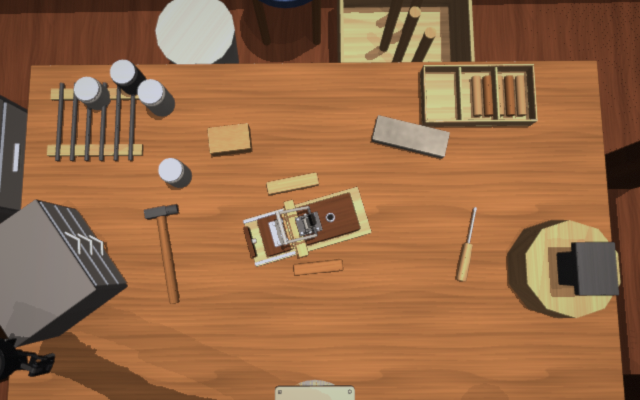

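The jig is at about (307,226) in the top view and (322,195) in the scene view. I'll enlarge both.

```bash
python3 -c "
import cv2,numpy as np
t=cv2.imread('pics/top0.png')[180:275,238:378];s=cv2.imread('pics/scene0.png')[130:245,258:398]
f=lambda i:cv2.resize(i,None,fx=5.7,fy=5.7,interpolation=cv2.INTER_CUBIC)
cv2.imwrite('pics/ct.png',f(t));s2=cv2.resize(s,None,fx=5.2,fy=5.2,interpolation=cv2.INTER_CUBIC);cv2.imwrite('pics/cs.png',s2);print(f(t).shape,s2.shape)"
```

```text
(542, 798, 3) (598, 728, 3)
```

View pics/ct.png

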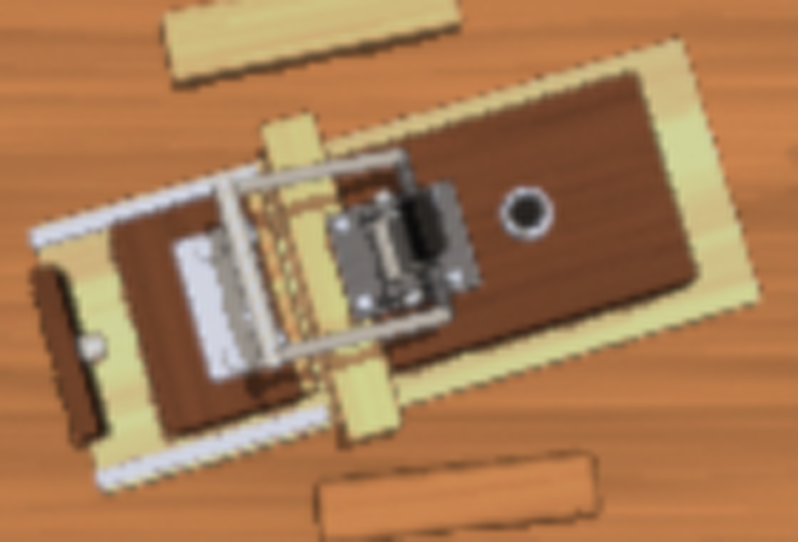

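View pics/cs.png

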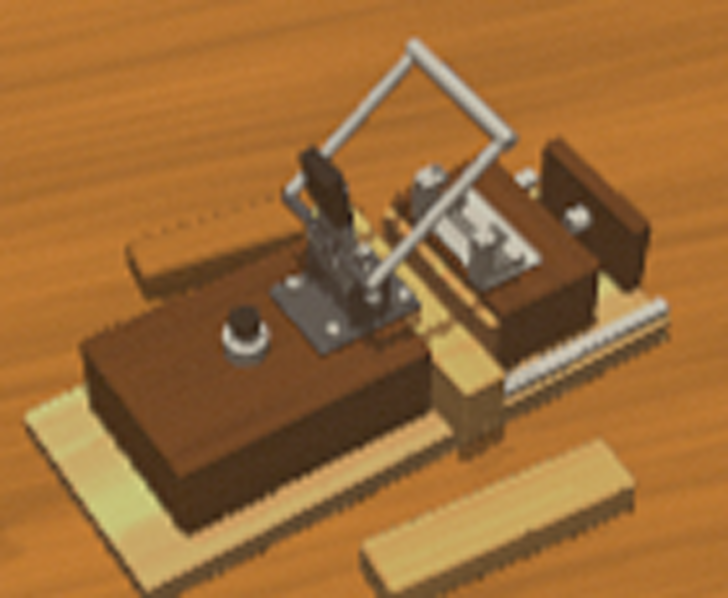

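```bash
cat > fit.py <<'E'
from h import *
from scipy.optimize import least_squares
T=pickle.load(open('pics/top0.pkl','rb'));S=pickle.load(open('pics/scene0.pkl','rb'))
ct=lambda u,v:(238+(u+.5)/5.7-.5,180+(v+.5)/5.7-.5)
cs=lambda u,v:(258+(u+.5)/5.2-.5,130+(v+.5)/5.2-.5)
# (cam, pixel, f(p)->jig point); p=x,y,yaw,zb,wb,xe,bx,bz,zs,hx? 
O=[(T,ct(681,40),lambda p:(-160,-65,p[3])),(T,ct(757,297),lambda p:(-160,65,p[3])),(T,ct(100,490),lambda p:(160,65,p[3])),
(S,cs(25,415),lambda p:(-160,65,p[3])),
(T,ct(633,73),lambda p:(p[5],-p[4],70)),(T,ct(697,275),lambda p:(p[5],p[4],70)),(S,cs(82,347),lambda p:(p[5],p[4],70)),(S,cs(180,472),lambda p:(p[5],-p[4],70)),
(T,ct(110,232),lambda p:(p[9],-p[4],70)),(T,ct(165,437),lambda p:(p[9],p[4],70)),(S,cs(600,272),lambda p:(p[9],-p[4],70)),
(T,ct(230,188),lambda p:(p[6],-38,p[7])),(T,ct(268,357),lambda p:(p[6],38,p[7])),
(S,cs(413,47),lambda p:(p[6],38,p[7])),(S,cs(512,138),lambda p:(p[6],-38,p[7])),
(T,ct(527,212),lambda p:(-83,0,p[8])),(S,cs(244,318),lambda p:(-83,0,p[8]))]
def w(p,j):
    c,s=np.cos(p[2]),np.sin(p[2]);return [p[0]+c*j[0]-s*j[1],p[1]+s*j[0]+c*j[1],j[2]]
def res(p): return np.concatenate([proj(d,[w(p,f(p))])[0]-uv for d,uv,f in O])
g=onz(T,(307,226),70)
r=None
for yaw in np.arange(-3,3.2,.5):
    q=least_squares(res,[g[0],g[1],yaw,15,40,-120,40,160,95,130],loss='soft_l1')
    if r is None or q.cost<r.cost:r=q
p=r.x
if __name__=='__main__':
    print(r.cost,p.round(3));print(res(p).reshape(-1,2).round(1).tolist())
    np.save('p.npy',p)
    c,s=np.cos(p[2]),np.sin(p[2])
    def J(P): return [c*(P[0]-p[0])+s*(P[1]-p[1]),-s*(P[0]-p[0])+c*(P[1]-p[1]),P[2]]
    # hooks tops (scene), handle
    for n,a,b in(('handle end',(300,155),None),):
        pass
    for n,uv in(('hook+y',(430,172)),('hook-y',(487,232))):
        o,v=ray(S,cs(*uv));y=25 if '+' in n else -25
        a=np.array(J(o));bb=np.array(J(o+v))-a; print(n,(a+bb*(y-a[1])/bb[1]).round(1))
    for n,uv in(('plateTL',(173,243)),('plateBL',(213,380)),('hookT',(228,255)),('hookB',(262,355))): print(n,np.round(J(onz(T,ct(*uv),72 if 'pl' in n else 98)),1))
    print('handle tri',np.round(J(tri((S,cs(316,152)),(T,ct(423,222)))),1))
    for y in(-36,36):
      uv=(377,283) if y<0 else (290,192)
      o,v=ray(S,cs(*uv));a=np.array(J(o));bb=np.array(J(o+v))-a; print('hinge',(a+bb*(y-a[1])/bb[1]).round(1))
    print('w bar',np.round(w(p,(p[6],0,p[7])),1))
E
python3 fit.py
```

```text
18.24143804340048 [ 515.298   20.898  -29.563   15.462   47.631 -132.327   55.143  178.865
  102.602  115.493]
[[-1.1, -0.2], [-0.1, 1.0], [-0.5, 1.5], [1.0, -0.2], [0.6, 0.1], [0.2, -0.0], [0.3, -0.7], [0.3, 0.2], [0.0, -0.6], [0.4, -0.8], [0.5, -2.0], [-0.9, -0.5], [1.3, 0.8], [0.6, -0.0], [-0.4, 0.1], [6.6, -2.6], [-5.3, 0.3]]
hook+y [ 57.6  25.  104.7]
hook-y [ 56.9 -25.  104.9]
plateTL [ 89.9 -33.   72. ]
plateBL [89.5 31.1 72. ]
hookT [ 66.3 -18.1  98. ]
hookB [64.  28.4 98. ]
handle tri [-21.7   1.6 178.9]
hinge [-15.8 -36.  121.1]
hinge [-18.7  36.  122.8]
w bar [500.   73.9 178.9]
```

```bash
sed -i 's/(-83,0,p\[8\])/(p[10],0,p[8])/g; s/,95,130\],loss/,95,130,-83],loss/' fit.py; python3 fit.py
python3 - <<'E'
from fit import *
c,s=np.cos(p[2]),np.sin(p[2])
def J(P): return [c*(P[0]-p[0])+s*(P[1]-p[1]),-s*(P[0]-p[0])+c*(P[1]-p[1]),P[2]]
pr=lambda n,a,b:print(n,np.round(J(tri((T,ct(*a)),(S,cs(*b)))),1))
pr('hinge-y',(405,160),(377,283));pr('hinge+y',(445,315),(290,192))
pr('stop',(527,212),(244,318))
print('stop ring z70',np.round(J(onz(T,ct(527,215),75)),1),np.round(J(onz(S,cs(245,340),75)),1))
pr('blank -y',(290,120),(470,375))
print(np.linalg.norm(np.array(J(onz(T,ct(681,40),15)))-J(onz(T,ct(757,297),15))),np.linalg.norm(np.array(J(onz(T,ct(757,297),15)))-J(onz(T,ct(100,490),15))))
for j in [(-160,-65,15),(-160,65,15),(160,65,15),(160,-65,15),(-23,0,92),(-23,0,172),(-83,0,70),(-83,0,95)]:
  a=proj(T,[w(p,j)])[0];b=proj(S,[w(p,j)])[0]
  print(j,((a-[238,180])*5.7).round(),((b-[258,130])*5.2).round())
E
```

```text
5.571664142064724 [ 515.99    18.797    1.851   15.877   47.634 -130.101   57.309  179.015
   93.366  117.656  -64.418]
[[-0.2, -0.3], [0.7, 0.8], [0.2, 1.1], [0.2, -0.0], [0.6, 0.2], [0.2, 0.0], [0.3, -0.7], [0.2, 0.2], [0.0, -0.7], [0.4, -0.9], [0.6, -1.9], [-0.9, -0.6], [1.3, 0.7], [0.6, -0.0], [-0.4, 0.1], [0.3, -0.4], [0.5, 0.0]]
hook+y [ 59.6  25.  105. ]
hook-y [ 59.  -25.  105.2]
plateTL [ 92.2 -32.8  72. ]
plateBL [91.6 31.4 72. ]
hookT [ 68.5 -17.9  98. ]
hookB [66.2 28.6 98. ]
handle tri [-19.5   1.6 178.9]
hinge [-13.6 -36.  121.1]
hinge [-16.6  36.  122.8]
w bar [500.2  73.9 179. ]
hinge-y [-15.7 -34.8 121.1]
hinge+y [-15.9  36.2 122.3]
stop [-64.3   1.   92.5]
stop ring z70 [-63.9   0.3  75. ] [-64.5   2.5  75. ]
blank -y [ 23.4 -70.5  64.9]
126.36961311576546 318.81589085968506
(-160, -65, 15) [677.  36.] [150. 592.]
(-160, 65, 15) [758. 299.] [ 24. 414.]
(160, 65, 15) [ 99. 494.] [528. 175.]
(160, -65, 15) [ 25. 226.] [674. 319.]
(-23, 0, 92) [437. 234.] [317. 284.]
(-23, 0, 172) [435. 217.] [316. 165.]
(-83, 0, 70) [565. 201.] [214. 363.]
(-83, 0, 95) [567. 195.] [211. 330.]
```

Call:
move_arm(targets="-0.25 -2.8 -2.5 0 0 0 0;-0.25 -2.8 -2.5 0 0 0 0;-0.25 -2.8 -2.5 0 0 0 0;-0.25 -2.8 -2.5 0 0 0 0;-0.25 -2.8 -2.5 0 0 0 0")

```text
clock: 0.52
eef_pos: [319.2, 438.0, 231.0]
tool_rot: [-3.141, -0.0, 2.775]
force: [0.6, -0.4, 0.7]
width: 32.1
gripper_force: 0.0
```

Call:
move_arm(targets="-0.25 -2.8 -2.5 0 0 0 0;-0.25 -2.8 -2.5 0 0 0 0;-0.25 -2.8 -2.5 0 0 0 0;-0.25 -2.8 -2.5 0 0 0 0;-0.25 -2.8 -2.5 0 0 0 0")

```text
clock: 0.93
eef_pos: [405.1, 271.2, 231.2]
tool_rot: [-3.141, -0.0, 2.775]
force: [0.8, 0.3, 0.4]
width: 32.1
gripper_force: 0.0
```

Call:
move_arm(targets="-0.25 -2.5 -2.2 0 0 0 0;-0.25 -2.5 -2.2 0 0 0 0;-0.25 -2 -1.7 0 0 0 0;-0.25 -1.5 -1.4 0 0 0 0;-0.25 0 0 0 0 0 0")

```text
clock: 1.35
eef_pos: [459.2, 167.3, 231.2]
tool_rot: [-3.139, 0.002, 2.767]
force: [0.5, -0.3, -0.7]
width: 31.7
gripper_force: 0.0
```

Call:
move_arm(targets="-0.25 0 0 0 0 0 -7;-0.25 0 0 0 0 0 -7;-0.25 0 0 0 0 0 -7;-0.25 0 0 0 0 0 -7;-0.25 0 0 0 0 0 -7")

```text
clock: 1.77
eef_pos: [456.7, 173.2, 231.1]
tool_rot: [3.141, -0.001, -2.891]
force: [0.5, 0.3, 1.5]
width: 32.2
gripper_force: 0.0
```

```bash
python3 -c "
from h import *
d=snap('wrist','w1');print(d['fovy'],d['cx'],d['cy'],d['rvec'],d['tvec'])
cv2.imwrite('pics/w1b.png',cv2.resize(d['color'][:,:,::-1],None,fx=1.25,fy=1.25,interpolation=cv2.INTER_CUBIC))"
```

```text
65.70646984690485 319.72392943966133 201.89826929296004 [-1.78892893 -2.30573788 -0.37888825] [ -54.32943068 -501.33969309  224.0434451 ]
```

View pics/w1b.png

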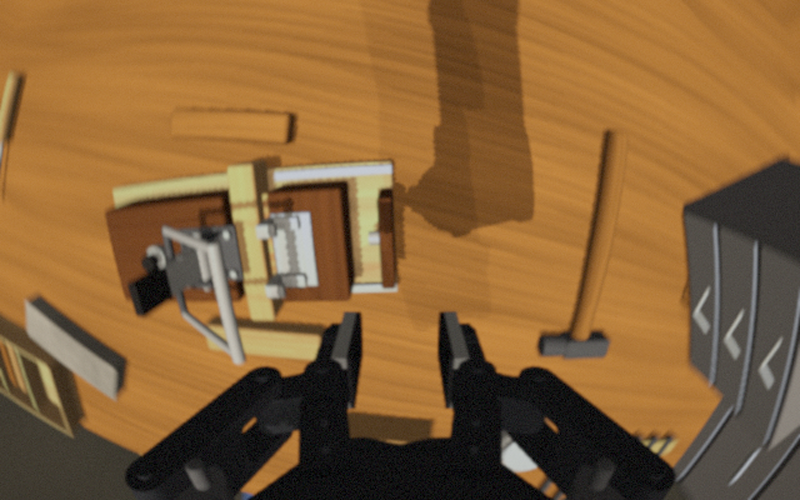

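The wrist view shows the bar running (208,235)–(237,360), the hook blocks at (265,231) and (275,291), and the plate from (273,213) to (317,288). I'll locate these in the jig frame.

```bash
cat > w.py <<'E'
from fit import *
D=pickle.load(open('pics/w1.pkl','rb'))
def wray(d,u,v):
    f=K(d)[0,0];a=np.array([u-d['cx'],v-d['cy']]);r=np.hypot(*a);t=r/f
    vec=np.array([*(a/r*np.sin(t)),np.cos(t)]);R=cv2.Rodrigues(np.array(d['rvec'],float))[0]
    return -R.T@np.array(d['tvec'],float).ravel(),R.T@vec
c,s=np.cos(p[2]),np.sin(p[2])
def J(P): return np.array([c*(P[0]-p[0])+s*(P[1]-p[1]),-s*(P[0]-p[0])+c*(P[1]-p[1]),P[2]])
def wz(u,v,z):
    o,r=wray(D,u/1.25,v/1.25);return J(o+r*(z-o[2])/r[2]).round(1)
def tr(*rs):
    A=np.zeros((3,3));b=np.zeros(3)
    for o,v in rs: M=np.eye(3)-np.outer(v,v);A+=M;b+=M@o
    return J(np.linalg.solve(A,b)).round(1)
W=lambda u,v:wray(D,u/1.25,v/1.25)
if __name__=='__main__':
    print('plate corners',[wz(*q,72) for q in((273,213),(309,212),(317,288),(281,290))])
    print('jaw corner +x',wz(347,184,70),wz(350,299,70),'base +x end',wz(393,162,15),wz(397,290,15))
    print('hook tops z101',[wz(*q,101) for q in((258,232),(270,231),(268,293),(280,291),(298,222),(303,283))])
    print('bar+y',tr(W(208,236),ray(T,ct(268,357)),ray(S,cs(413,47))),'bar-y',tr(W(237,357),ray(T,ct(230,188)),ray(S,cs(512,138))))
    print('hook',tr(W(265,231),ray(S,cs(430,180))),tr(W(275,292),ray(S,cs(485,240))))
    print('stop',tr(W(152,262),ray(T,ct(527,212)),ray(S,cs(244,318))))
    print('handle',tr(W(140,303),ray(T,ct(423,222)),ray(S,cs(316,152))))
    print('hinge',tr(W(166,231),ray(T,ct(445,315)),ray(S,cs(290,192))))
E
python3 w.py; python3 -c "
import cv2
i=cv2.imread('pics/w1.png')[120:300,80:330];cv2.imwrite('pics/w1c.png',cv2.resize(i,None,fx=3.2,fy=3.2,interpolation=cv2.INTER_CUBIC))"
```

```text
plate corners [array([61. , 32.1, 72. ]), array([92. , 31.5, 72. ]), array([ 92.1, -35.4,  72. ]), array([ 59., -37.,  72.])]
jaw corner +x [124.2  52.5  70. ] [119.9 -47.3  70. ] base +x end [160.1  63.5  15. ] [159.9 -64.4  15. ]
hook tops z101 [array([ 57.1,  24.2, 101. ]), array([ 67.1,  24.6, 101. ]), array([ 57.9, -26.7, 101. ]), array([ 68.5, -25. , 101. ]), array([ 90.1,  30.6, 101. ]), array([ 88.5, -18.3, 101. ])]
bar+y [ 57.6  39.7 177.8] bar-y [ 57.7 -37.1 177.9]
hook [61.1 24.8 98.4] [ 61.1 -25.4  98.4]
stop [-62.9   0.3  90.2]
handle [-17.    0.8 174.9]
hinge [-15.2  35.5 121.6]
```

View pics/w1c.png

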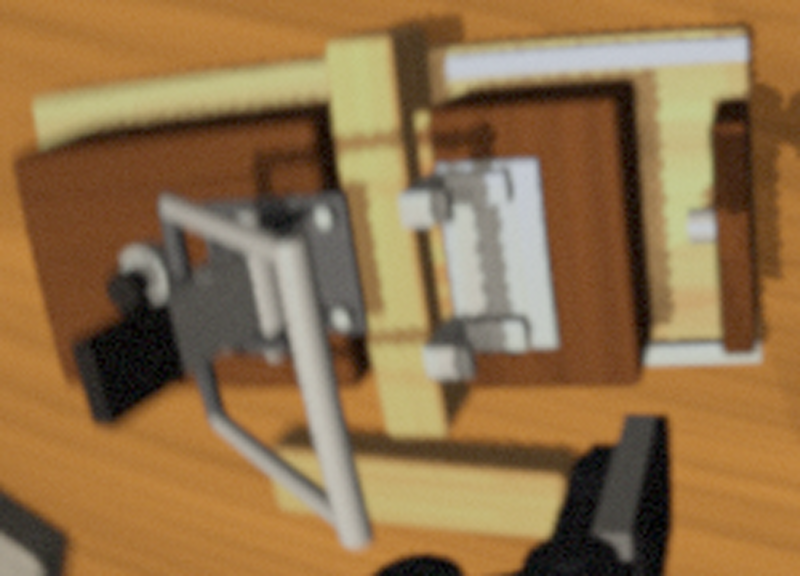

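Call:
move_arm(targets="-0.25 0 0 0 0 0 -1.7;-0.25 -0.35 -2.7 0 0 0 0;-0.25 -0.35 -2.7 0 0 0 0;-0.25 -0.35 -2.7 0 0 0 0;-0.25 -0.33 -2.6 0 0 0 0")

```text
clock: 2.23
eef_pos: [499.5, 72.7, 231.1]
tool_rot: [3.141, -0.0, -2.87]
force: [-0.0, 0.9, -0.0]
width: 32.1
gripper_force: 0.0
```

Call:
move_arm(targets="-0.25 0 0 0 0 0 0;-0.25 0 0 1.5 0 0 0;-0.25 0 0 1.5 0 0 0;-0.25 0 0 0 0 0 0")

```text
clock: 2.57
eef_pos: [497.3, 73.5, 199.1]
tool_rot: [3.141, -0.005, -2.869]
force: [-0.0, -0.2, -0.0]
width: 32.4
gripper_force: 0.0
```

```bash
cat >> h.py <<'E'
def js():
    p=np.load('p.npy');c,s=np.cos(p[2]),np.sin(p[2]);st=read_state();P=st['eef_pos'];F=st['force']
    print('jig tcp',np.round([c*(P[0]-p[0])+s*(P[1]-p[1]),-s*(P[0]-p[0])+c*(P[1]-p[1]),P[2]],1),'F',np.round([c*F[0]+s*F[1],-s*F[0]+c*F[1],F[2]],1),st['width'].__round__(1),st['tool_rot'].round(3),st['clock'])
E
python3 -c "
from h import *
js();print(read_state()['tool_rot']);d=snap('wrist','w2');cv2.imwrite('pics/w2b.png',d['color'][100:400,100:540,::-1])"
```

```text
jig tcp [ 57.7   2.8 199.1] F [-0.1  0.1 -0. ] 32.4 [ 3.141 -0.005 -2.869] 2.5667
[ 3.14071617 -0.00508473 -2.86948385]
```

View pics/w2b.png

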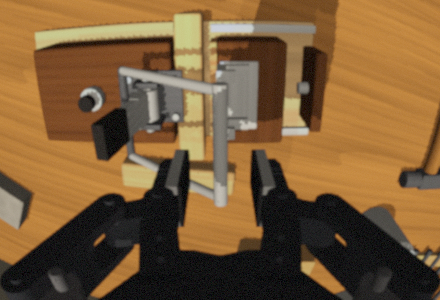

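The bar at column 220 is centred between the pads (180 and 262), so I'll go down and grip.

Call:
move_arm(targets="-0.25 -0.2 0 1.5 0 0 0;-0.25 0 0 1.4 0 0 0;-0.25 0 0 0 0 0 0;-1 0 0 0 0 0 0;-1 0 0 0 0 0 0")

```text
clock: 3.03
eef_pos: [501.8, 74.3, 173.3]
tool_rot: [3.141, 0.001, -2.868]
force: [-2.6, 6.0, 4.1]
width: 9.3
gripper_force: 3.6
```

Call:
move_arm(targets="-1 0 0 0 0 0 0;-1 0 0 0 0 0 0;-1 0 0 0 0 0 0")

```text
clock: 3.28
eef_pos: [501.8, 74.5, 173.2]
tool_rot: [3.141, 0.002, -2.868]
force: [-1.2, 2.1, 2.1]
width: 5.9
gripper_force: 59.1
```

```bash
python3 -c "
from h import *
js()"
```

```text
jig tcp [ 57.4  -1.8 173.2] F [2.3 0.5 2.1] 5.9 [ 3.141e+00  2.000e-03 -2.868e+00] 3.2833
```

Call:
move_arm(targets="-0.25 0.15 0 0 0 0 0;-0.25 0 0 0 0 0 0;-0.25 0 0 0.5 0 0 0;-0.25 0 0 0 0 0 0")

```text
clock: 3.62
eef_pos: [499.5, 72.9, 166.5]
tool_rot: [-3.141, -0.001, -2.868]
force: [0.1, 0.0, 0.0]
width: 32.0
gripper_force: 0.0
```

Call:
move_arm(targets="-1 0 0 0 0 0 0;-1 0 0 0 0 0 0;-1 0 0 0 0 0 0;-1 0 0 0 0 0 0")

```text
clock: 3.95
eef_pos: [499.8, 73.4, 167.2]
tool_rot: [3.141, -0.0, -2.868]
force: [0.1, 0.5, -2.2]
width: 6.2
gripper_force: 58.5
```

```bash
python3 -c "
from h import *
js();d=snap('wrist','w3');e=snap('scene','s3')
a=cv2.resize(d['color'][180:400,200:460],None,fx=1.5,fy=1.5);b=cv2.resize(e['color'][110:240,260:400],None,fx=3,fy=3)
o=np.zeros((400,820,3),np.uint8);o[:330,:390]=a;o[:390,395:815]=b;cv2.imwrite('pics/c3.png',o[:,:800,::-1])"
```

```text
jig tcp [ 56.9   0.5 167.2] F [ 0.4 -0.3 -2.2] 6.2 [ 3.141 -0.    -2.868] 3.95
```

View pics/c3.png

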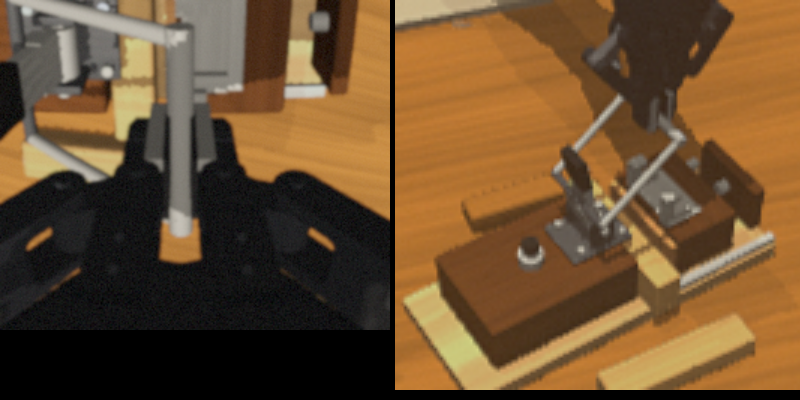

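Call:
move_arm(targets="-1 0 0.3 0.45 0 0 0;-1 0 0.35 0.52 0 0 0;-1 0 0.37 0.7 0 0 0;-1 0 0.32 0.78 0 0 0;-1 0 0.25 0.78 0 0 0")

```text
clock: 4.47
eef_pos: [495.4, 89.1, 134.1]
tool_rot: [3.142, -0.0, -2.867]
force: [-0.7, -0.9, 2.6]
width: 6.3
gripper_force: 60.9
```

Call:
move_arm(targets="-1 0 0.17 0.8 0 0 0;-1 0 0.14 0.8 0 0 0;-1 0 0.1 0.8 0 0 0;-1 0 0 0 0 0 0")

```text
clock: 4.8
eef_pos: [494.1, 92.8, 109.2]
tool_rot: [3.141, -0.001, -2.868]
force: [0.4, 1.0, -1.7]
width: 6.4
gripper_force: 62.5
```

```bash
python3 -c "
from h import *
js()"
```

```text
jig tcp [ 77.2   0.6 109.2] F [ 0.9 -0.7 -1.7] 6.4 [ 3.141e+00 -1.000e-03 -2.868e+00] 4.8
```

Call:
move_arm(targets="-1 0 0.12 0.45 0 0 0;-1 0 0.08 0.45 0 0 0;-1 0 0 0 0 0 0")

```text
clock: 5.05
eef_pos: [494.2, 93.0, 101.4]
tool_rot: [-3.14, -0.001, -2.869]
force: [1.2, -5.3, -0.0]
width: 6.8
gripper_force: 62.8
```

Call:
move_arm(targets="-1 0 0 0.4 0 0 0;-1 0 0 0.4 0 0 0;-1 0 0 0.4 0 0 0;-1 0 0 0 0 0 0")

```text
clock: 5.38
eef_pos: [494.3, 92.7, 89.8]
tool_rot: [-3.14, -0.0, -2.87]
force: [1.8, -6.9, -1.0]
width: 6.7
gripper_force: 61.7
```

```bash
python3 -c "
from h import *
js()"
```

```text
jig tcp [77.   0.4 89.8] F [-7.1  0.2 -1. ] 6.7 [-3.14 -0.   -2.87] 5.3833
```

Call:
move_arm(targets="-1 0 0.1 0.4 0 0 0;-1 0 0 0.4 0 0 0;-1 0 0 0.3 0 0 0;-1 0 0 0 0 0 0")

```text
clock: 5.72
eef_pos: [494.2, 93.3, 79.1]
tool_rot: [-3.139, 0.0, -2.87]
force: [0.8, -6.0, 4.3]
width: 6.3
gripper_force: 62.2
```

```bash
python3 -c "
from h import *
js()"
```

```text
jig tcp [77.6  0.3 79.1] F [-6.   0.9  4.3] 6.3 [-3.139  0.    -2.87 ] 5.7167
```

Call:
move_arm(targets="-1 0 0 0.2 0 0 0;-1 0 0 0.1 0 0 0;-1 0 0 0 0 0 0")

```text
clock: 5.97
eef_pos: [494.2, 93.3, 76.3]
tool_rot: [-3.139, 0.0, -2.87]
force: [0.6, -7.3, 2.2]
width: 6.6
gripper_force: 60.9
```

```bash
python3 -c "
from h import *
js()"
```

```text
jig tcp [77.6  0.3 76.3] F [-7.2  1.4  2.2] 6.6 [-3.139  0.    -2.87 ] 5.9667
```

Call:
move_arm(targets="-1 0 -0.3 0.05 0 0 0;-1 0 -0.3 0 0 0 0;-1 0 -0.3 0 0 0 0;-1 0 0 0 0 0 0")

```text
clock: 6.3
eef_pos: [495.0, 90.2, 75.1]
tool_rot: [3.137, -0.001, -2.865]
force: [-3.1, 6.6, -1.9]
width: 6.4
gripper_force: 60.4
```

```bash
python3 -c "
from h import *
js()"
```

```text
jig tcp [74.4  0.5 75.1] F [ 7.2  1.1 -1.9] 6.4 [ 3.137e+00 -1.000e-03 -2.865e+00] 6.3
```

Call:
move_arm(targets="-1 0 -0.2 0 0 0 0;-1 0 -0.2 0 0 0 0;-1 0 0 0 0 0 0")

```text
clock: 6.55
eef_pos: [495.8, 87.2, 75.0]
tool_rot: [3.136, -0.001, -2.865]
force: [-2.7, 8.0, -3.4]
width: 6.4
gripper_force: 60.2
```

```bash
python3 -c "
from h import *
js()"
```

```text
jig tcp [71.3  0.5 75. ] F [ 8.4  0.4 -3.4] 6.4 [ 3.136e+00 -1.000e-03 -2.865e+00] 6.55
```

Moving at constant friction, so I'll keep going until the posts.

Call:
move_arm(targets="-1 0 -0.2 0 0 0 0;-1 0 -0.2 0 0 0 0;-1 0 0 0 0 0 0")

```text
clock: 6.8
eef_pos: [496.7, 84.2, 74.9]
tool_rot: [3.135, -0.001, -2.864]
force: [-3.3, 9.4, -5.3]
width: 6.1
gripper_force: 60.1
```

```bash
python3 -c "
from h import *
js()"
```

```text
jig tcp [68.2  0.5 74.9] F [ 9.9  0.6 -5.3] 6.1 [ 3.135e+00 -1.000e-03 -2.864e+00] 6.8
```

Call:
move_arm(targets="-1 0 -0.2 0 0 0 0;-1 0 -0.1 0 0 0 0;-1 0 0 0 0 0 0")

```text
clock: 7.05
eef_pos: [497.0, 83.1, 74.8]
tool_rot: [3.134, -0.001, -2.863]
force: [-3.7, 12.4, -4.3]
width: 6.1
gripper_force: 60.2
```

```bash
python3 -c "
from h import *
js()"
```

```text
jig tcp [67.   0.5 74.8] F [12.9  0.1 -4.3] 6.1 [ 3.134e+00 -1.000e-03 -2.863e+00] 7.05
```

Call:
move_arm(targets="-1 0 -0.3 0 0 0 0;-1 0 0 0 0 0 0;-1 0 0 0 0 0 0")

```text
clock: 7.3
eef_pos: [497.3, 81.9, 74.9]
tool_rot: [3.132, -0.001, -2.861]
force: [-4.7, 16.6, -3.9]
width: 6.3
gripper_force: 60.4
```

```bash
python3 -c "
from h import *
js();e=snap('scene','s4');d=snap('wrist','w4')
a=cv2.resize(d['color'][150:400,150:440],None,fx=1.3,fy=1.3);b=cv2.resize(e['color'][110:240,260:400],None,fx=3,fy=3)
o=np.zeros((400,800,3),np.uint8);o[:a.shape[0],:a.shape[1]]=a;o[:390,380:800]=b;cv2.imwrite('pics/c4.png',o[:,:,::-1])"
```

```text
jig tcp [65.8  0.5 74.9] F [17.3 -0.  -3.9] 6.3 [ 3.132e+00 -1.000e-03 -2.861e+00] 7.3
```

View pics/c4.png

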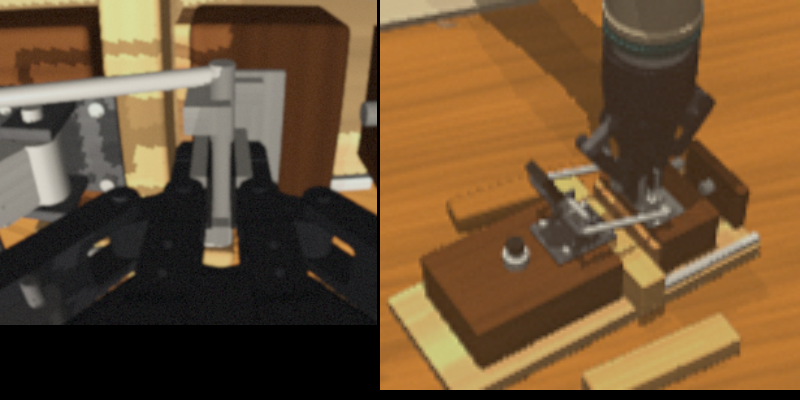

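```bash
python3 -c "
import cv2,numpy as np
a=cv2.imread('pics/w4.png')[190:345,270:390];b=cv2.imread('pics/s4.png')[160:200,325:385]
a=cv2.resize(a,None,fx=3.8,fy=3.8,interpolation=cv2.INTER_CUBIC);b=cv2.resize(b,None,fx=5.6,fy=5.6,interpolation=cv2.INTER_CUBIC)
o=np.zeros((590,800,3),np.uint8);o[:a.shape[0],:a.shape[1]]=a;o[:b.shape[0],460:460+b.shape[1]]=b;cv2.imwrite('pics/c5.png',o)"
```

```text
(no output)
```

View pics/c5.png

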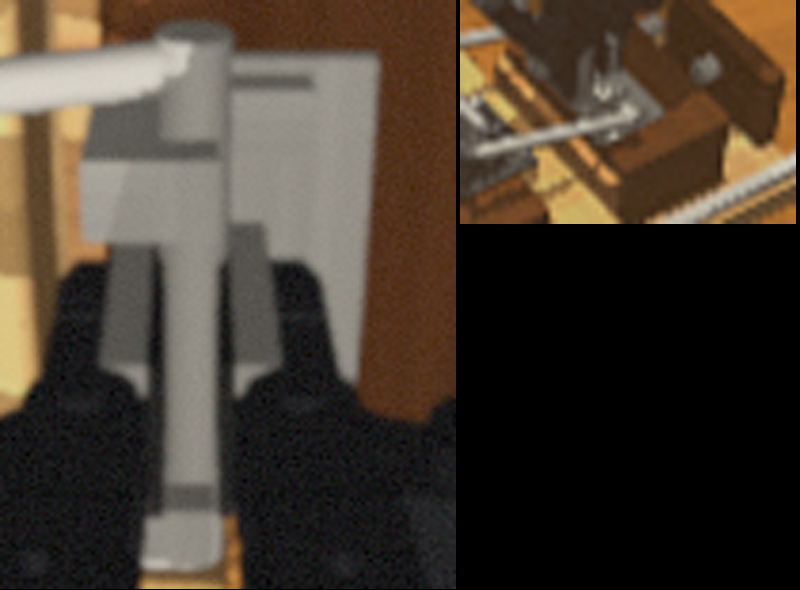

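The hook blocks at (80–215,158–245) and (145–220,510–565) cover the bar, so it sits under both noses. I'll release and rise.

Call:
move_arm(targets="-0.45 0 0.15 0 0 0 0;-0.45 0 0 0 0 0 0;-0.45 0 0 0 0 0 0;-0.45 0 0 0 0 0 0")

```text
clock: 7.73
eef_pos: [499.8, 75.3, 75.6]
tool_rot: [3.141, 0.001, -2.868]
force: [-0.7, 2.7, -0.3]
width: 23.6
gripper_force: 1.5
```

```bash
python3 -c "
from h import *
js()"
```

```text
jig tcp [58.7 -0.1 75.6] F [ 2.8 -0.1 -0.3] 23.6 [ 3.141e+00  1.000e-03 -2.868e+00] 7.7333
```

Call:
move_arm(targets="-0.45 0 0.6 0 0 0 0;-0.45 0 0 -1 0 0 0;-0.45 0 0 -3 0 0 0;-0.45 0 0 -4 0 0 0;-1 0 0 -4 0 0 0")

```text
clock: 8.15
eef_pos: [497.1, 80.0, 197.0]
tool_rot: [-3.141, -0.002, -2.868]
force: [2.0, 0.2, -0.2]
width: 12.7
gripper_force: 0.0
```

```bash
python3 -c "
from h import *
js();e=snap('scene','s5');t=snap('top','t5')"
```

```text
jig tcp [ 64.    1.3 197. ] F [-0.3 -2.  -0.2] 12.7 [-3.141e+00 -2.000e-03 -2.868e+00] 8.15
```

Call:
move_arm(targets="-1 -0.1 -2.2 2.3 0 0 0;-1 0 -2.2 2.4 0 0 0;-1 0 0 0 0 0 0;-1 0 0 0 0 0 0")

```text
clock: 8.58
eef_pos: [509.8, 36.6, 147.7]
tool_rot: [-3.141, -0.003, -2.871]
force: [-0.0, 0.1, 1.3]
width: -0.4
gripper_force: 0.0
```

```bash
python3 -c "
from h import *
js()"
```

```text
jig tcp [ 18.8   1.  147.7] F [ 0.1 -0.   1.3] -0.4 [-3.141e+00 -3.000e-03 -2.871e+00] 8.5833
```

Call:
move_arm(targets="-1 0 -0.5 0 0 0 0;-1 0 -0.5 0 0 0 0;-1 0 -0.5 0 0 0 0;-1 0 0 0 0 0 0")

```text
clock: 8.92
eef_pos: [515.5, 23.1, 149.2]
tool_rot: [-3.141, 0.001, -2.869]
force: [-0.3, 0.1, -0.3]
width: 0.0
gripper_force: 0.0
```

Call:
move_arm(targets="-1 0 -0.4 0 0 0 0;-1 0 -0.4 0 0 0 0;-1 0 -0.4 0 0 0 0;-1 0 0 0 0 0 0")

```text
clock: 9.25
eef_pos: [518.3, 11.4, 148.5]
tool_rot: [-3.141, 0.0, -2.869]
force: [0.8, -0.9, -0.1]
width: 0.1
gripper_force: 0.0
```

Call:
move_arm(targets="-1 0 -0.3 0 0 0 0;-1 0 -0.3 0 0 0 0;-1 0 -0.3 0 0 0 0;-1 0 0 0 0 0 0")

```text
clock: 9.58
eef_pos: [520.7, 3.0, 148.5]
tool_rot: [-3.141, -0.0, -2.869]
force: [0.9, -0.3, 0.3]
width: 0.1
gripper_force: 0.0
```

Call:
move_arm(targets="-1 0 -0.3 0 0 0 0;-1 0 -0.3 0 0 0 0;-1 0 -0.3 0 0 0 0;-1 0 0 0 0 0 0")

```text
clock: 9.92
eef_pos: [522.5, -3.8, 148.3]
tool_rot: [3.14, -0.001, -2.867]
force: [-0.6, 3.7, -0.4]
width: 0.1
gripper_force: 1.5
```

```bash
python3 -c "
from h import *
js()"
```

```text
jig tcp [-2.350e+01 -1.000e-01  1.483e+02] F [ 3.7 -0.4 -0.4] 0.1 [ 3.140e+00 -1.000e-03 -2.867e+00] 9.9167
```

Call:
move_arm(targets="-1 0 -0.4 0.16 0 0 0;-1 0 -0.4 0.16 0 0 0;-1 0 -0.4 0.16 0 0 0;-1 0 0 0 0 0 0")

```text
clock: 10.25
eef_pos: [525.6, -15.0, 143.3]
tool_rot: [3.139, -0.001, -2.867]
force: [-1.4, 4.4, 0.6]
width: -0.3
gripper_force: 1.8
```

Call:
move_arm(targets="-1 0 -0.37 0.24 0 0 0;-1 0 -0.37 0.24 0 0 0;-1 0 -0.37 0.24 0 0 0;-1 0 0 0 0 0 0")

```text
clock: 10.58
eef_pos: [528.6, -25.7, 136.1]
tool_rot: [3.139, -0.001, -2.867]
force: [-1.3, 4.3, 1.0]
width: 0.2
gripper_force: 1.9
```

```bash
python3 -c "
from h import *
js()"
```

```text
jig tcp [-4.620e+01  1.000e-01  1.361e+02] F [4.5 0.1 1. ] 0.2 [ 3.139e+00 -1.000e-03 -2.867e+00] 10.5833
```

Call:
move_arm(targets="-1 0 -0.32 0.33 0 0 0;-1 0 -0.32 0.33 0 0 0;-1 0 -0.32 0.33 0 0 0;-1 0 0 0 0 0 0")

```text
clock: 10.92
eef_pos: [531.6, -35.9, 126.3]
tool_rot: [3.141, -0.0, -2.867]
force: [-0.4, 2.7, 1.2]
width: -0.2
gripper_force: 1.1
```

Call:
move_arm(targets="-1 0 -0.21 0.28 0 0 0;-1 0 -0.21 0.28 0 0 0;-1 0 -0.21 0.28 0 0 0;-1 0 0 0 0 0 0")

```text
clock: 11.25
eef_pos: [533.7, -43.4, 117.8]
tool_rot: [-3.141, -0.0, -2.869]
force: [0.2, 1.1, 0.8]
width: 0.2
gripper_force: 0.5
```

```bash
python3 -c "
from h import *
js()"
```

```text
jig tcp [-64.7   0.2 117.8] F [ 1.  -0.6  0.8] 0.2 [-3.141 -0.    -2.869] 11.25
```

Call:
move_arm(targets="-1 0 -0.08 0.2 0 0 0;-1 0 -0.06 0.2 0 0 0;-1 0 0 0 0 0 0")

```text
clock: 11.5
eef_pos: [534.1, -44.6, 113.9]
tool_rot: [-3.141, 0.0, -2.869]
force: [0.4, -0.0, 0.2]
width: 0.3
gripper_force: 0.2
```

Call:
move_arm(targets="-1 0 -0.05 0.2 0 0 0;-1 0 0 0.1 0 0 0;-1 0 0 0 0 0 0")

```text
clock: 11.75
eef_pos: [534.1, -44.8, 111.0]
tool_rot: [-3.141, -0.0, -2.868]
force: [-1.1, -0.3, -0.8]
width: -0.1
gripper_force: 0.1
```

```bash
python3 -c "
from h import *
js();snap('scene','s6')"
```

```text
jig tcp [-66.1   0.2 111. ] F [ 0.1  1.1 -0.8] -0.1 [-3.141 -0.    -2.868] 11.75
```

Call:
move_arm(targets="-1 0 0 0.1 0 0 0;-1 0 0 0.1 0 0 0;-1 0 0 0 0 0 0")

```text
clock: 12.05
eef_pos: [534.0, -44.3, 109.1]
tool_rot: [-3.141, 0.0, -2.868]
force: [-0.1, -0.6, 1.2]
width: 0.1
gripper_force: 0.3
```

Call:
move_arm(targets="-1 0 0 0.1 0 0 0;-1 0 0 0.1 0 0 0;-1 0 0 0 0 0 0")

```text
clock: 12.3
eef_pos: [534.0, -44.2, 107.0]
tool_rot: [3.142, 0.0, -2.868]
force: [-0.3, 0.1, 0.9]
width: -0.3
gripper_force: 0.3
```

Call:
move_arm(targets="-1 0 0 0.1 0 0 0;-1 0 0 0.1 0 0 0;-1 0 0 0 0 0 0")

```text
clock: 12.55
eef_pos: [533.9, -44.1, 105.0]
tool_rot: [3.141, -0.0, -2.868]
force: [0.2, -0.5, -0.8]
width: 0.0
gripper_force: 0.2
```

Call:
move_arm(targets="-1 0 0 0.1 0 0 0;-1 0 0 0.1 0 0 0;-1 0 0 0 0 0 0")

```text
clock: 12.8
eef_pos: [534.1, -44.3, 103.6]
tool_rot: [-3.141, 0.0, -2.868]
force: [0.1, -0.4, 5.5]
width: 0.1
gripper_force: 2.4
```

Call:
move_arm(targets="-1 0 0 0.1 0 0 0;-1 0 0 0.1 0 0 0;-1 0 0 0 0 0 0")

```text
clock: 13.05
eef_pos: [534.1, -44.4, 103.0]
tool_rot: [-3.141, 0.001, -2.868]
force: [-4.6, -0.2, 17.9]
width: 0.5
gripper_force: 9.0
```

Call:
move_arm(targets="-1 0 0 0 0 0 0;-1 0 0 0 0 0 0;-1 0 0 -0.2 0 0 0;-1 0 0 -0.3 0 0 0;-1 0 0 -1 0 0 0")

```text
clock: 13.47
eef_pos: [532.8, -43.9, 115.4]
tool_rot: [3.14, -0.003, -2.868]
force: [-0.6, 0.1, 0.1]
width: 0.1
gripper_force: 0.0
```

Call:
move_arm(targets="-1 0 0 -3 0 0 0;-1 0 0 -4 0 0 0;-1 0 4 -2 0 0 0;-1 0 4 0 0 0 0;-1 0 4 0 0 0 0")

```text
clock: 13.88
eef_pos: [503.0, 69.5, 206.9]
tool_rot: [-3.141, 0.004, -2.871]
force: [0.7, 0.3, -0.5]
width: -0.0
gripper_force: 0.0
```

Call:
move_arm(targets="-1 0 4 0 0 0 0;-1 0 4 0 0 0 0;-1 0 4 0 0 0 0;-1 0 4 0 0 0 0;-1 0 0 0 0 0 0")

```text
clock: 14.3
eef_pos: [455.6, 233.0, 205.5]
tool_rot: [3.135, 0.001, -2.855]
force: [0.9, 1.3, 0.3]
width: -0.0
gripper_force: 0.0
```

Run:
```python
from fit import *
from h import js
js()
t=snap('top','t7');s=snap('scene','s7')
print(proj(s,[w(p,(-64,0,100)),w(p,(67,0,86)),w(p,(57,0,86))]).round(1))
# jaw +x top edge profile along jig x at y=+-40 lines: before vs now (top image)
d0=pickle.load(open('pics/top0.pkl','rb'))
for name,a,b in(('top',d0,t),('scene',pickle.load(open('pics/scene0.pkl','rb')),s)):
  for y in(-42,):
    xs=np.arange(84,132,2);
    for im in(a,b):
        uv=proj(im,[w(p,(x,y,70)) for x in xs]).astype(np.float32)
        v=cv2.remap(im['color'].mean(2).astype(np.float32),uv[:,0].copy(),uv[:,1].copy(),cv2.INTER_LINEAR).ravel()
        print(name,y,v.round().astype(int).tolist())
# plate right edge (x~92) at y=0 z72
for im in(d0,t):
    xs=np.arange(70,106,2);uv=proj(im,[w(p,(x,0,72)) for x in xs]).astype(np.float32)
    print('plate',cv2.remap(im['color'].mean(2).astype(np.float32),uv[:,0].copy(),uv[:,1].copy(),cv2.INTER_LINEAR).ravel().round().astype(int).tolist())
# bar / handle height profile: handle column at x=-70, z 80..180
for im in(pickle.load(open('pics/scene0.pkl','rb')),s):
    zs=np.arange(72,130,3);uv=proj(im,[w(p,(-72,0,z)) for z in zs]).astype(np.float32)
    print('handle',cv2.remap(im['color'].mean(2).astype(np.float32),uv[:,0].copy(),uv[:,1].copy(),cv2.INTER_LINEAR).ravel().round().astype(int).tolist())
```

```text
jig tcp [222.6  -1.1 205.5] F [ 1.1 -1.2  0.3] -0.0 [ 3.135e+00  1.000e-03 -2.855e+00] 14.3
[[305.1 188.9]
 [347.8 172.4]
 [344.6 173.9]]
top -42 [74, 72, 71, 70, 70, 72, 73, 74, 75, 76, 76, 75, 73, 72, 71, 73, 74, 90, 121, 160, 169, 171, 171, 171]
top -42 [70, 72, 73, 75, 76, 77, 77, 77, 75, 74, 72, 73, 75, 82, 114, 160, 171, 173, 174, 174, 174, 173, 173, 173]
scene -42 [77, 75, 74, 73, 74, 76, 76, 76, 78, 78, 77, 76, 74, 73, 74, 72, 66, 58, 51, 50, 51, 51, 51, 50]
scene -42 [73, 74, 74, 76, 77, 78, 77, 76, 75, 73, 73, 78, 105, 144, 128, 92, 58, 49, 50, 50, 50, 50, 49, 48]
plate [140, 145, 146, 150, 165, 204, 212, 214, 214, 214, 203, 156, 108, 79, 75, 76, 77, 77]
plate [211, 217, 217, 217, 217, 218, 214, 184, 139, 95, 81, 77, 77, 79, 78, 76, 74, 73]
handle [112, 156, 179, 151, 116, 87, 73, 60, 56, 56, 59, 66, 71, 71, 72, 74, 75, 72, 75, 67]
handle [89, 99, 101, 79, 57, 48, 55, 57, 58, 58, 58, 58, 58, 59, 58, 59, 65, 71, 74, 69]
```

```bash
python3 -c "
from cell import order
print(order.finish_job())"
```

```text
the job is handed in; nothing more can be done
None
```

The jig is clamped and handed in: the bail is under both keeper hooks, the jaw is drawn in about 7–8 mm, and the lever was pressed onto its stop past centre with about 18 N (just over the suggested 10–15 N, well under the 30 N limit). No verdict came back, and I had no picture views left to look at the final state, so that last check was by image measurements only.

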